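# Clear and open the latched hearing-aid case

### The job

Take the eyedrop bottle off the lid of the hearing-aid case and stand it upright in the empty front bay of the silicone mat. Then reach in under the recessed paddle at the front of the lid, pull it up to trip the latch and raise the lid with it, right back past upright until the lid stays open by itself. Do not force the case, and leave the jar, the other bottle and the hand mirror where they are.

Things in the scene. Friction and masses are not known exactly. Their poses are not given: they have to be found in the camera images.
- case: White plastic case fixed to the cart, 150 (x) x 200 (y) x 78 high. Origin: centre of underside; x points from its front (paddle side, towards the robot) to its hinged back, z up. Mid-front a scoop 84 wide, 30 deep (x -75 to -45) is cut through base and lid down to the cart; the paddle covers it like a flap, below that it is open to the front. A 26 wide slot in its back wall holds the steel latch.
- lid_hinge (a point): Middle of the lid's hinge line, at the back of the case (case frame x +75, z 52). The hinge line runs along the case's y axis.
- lid (a joint): Lid angle in rad: 0 shut, grows as the lid's front rises, 1.75 at the stop, leaning back past upright. Lid: 0.25 kg, 150 long, 26 high. Free hinge: below about 1.4 it falls shut, above that it falls back gently to the stop. Shut, it is latched (1 mm play): force elsewhere on the lid will not open it. Once raised the lid needs about 1.2 N at its front.
- paddle_lip (a point): Mid-point of the lower free edge of the paddle, a grey flap 78 (y) x 27 x 6 thick, flush in the lid top. Shut: 149 in front of the hinge, 72 above the cart. It moves with paddle and lid; the pivot is 44 behind and 4 below it. Lift it 11 relative to the lid (sprung, 2 to 4 N) to trip the latch and raise the lid while still pulling. Side gaps are only 3: lift it from underneath.
- bottle_mid (a point): White eyedrop bottle standing on the lid: diameter 30 over its lower 48, narrow clear cap above, 75 high, about 25 g. This point is on its axis, half-way up (37.5 above its foot).
- mat: Fixed grey hard-silicone mat, 200 (x) x 220 (y), 4 thick with rims 10 high and 8 wide that divide it into a front bay (towards -x, empty) and a rear bay (jar and other bottle). Origin: centre of its underside; x points to the rear bay, z up.
- bay (a point): Centre of the floor of the mat's empty front bay, which is 84 (x) x 204 (y) inside; the floor is 4 above the cart top.
- jar_mid (a point): Centre of the green glass jar with aluminium screw lid, diameter 62, 59 high, standing in the rear bay. Leave it.
- spare_mid (a point): Centre of the other eyedrop bottle, same as the first, standing in the rear bay. Leave it.
- mirror: Steel hand mirror lying on the cart beyond the rest: disc of diameter 90, 8 thick, origin at the centre of its underside, handle reaching 150 along its y. Leave it.

How it is judged:
On the way, in this order (a step that is already met when the one before it is completed fails the run):
1. the bottle from the lid stands upright and let go in the mat's front bay, the lid still shut (x of bottle_mid in the frame of bay between -0.042 and 0.042 m and y of bottle_mid in the frame of bay between -0.102 and 0.102 m and z of bottle_mid in the frame of bay below 0.042 m and angle between bottle_mid's own z axis and vertical below 0.12 rad and contact force between the fingers and bottle below 0.05 N and value of joint lid below 0.1 rad), for 0.2 s.
2. the latch is tripped and the lid raised (value of joint lid above 0.4 rad), for 0.1 s.
At the end, for the whole second after the job is handed in: The lid is at rest leaning back past upright (lid angle above 1.6 rad), and the bottle from the lid stands upright (within 0.12 rad) on the floor of the mat's front bay, its axis within the bay (value of joint lid above 1.6 rad and velocity of joint lid below 0.1 rad/s and x of bottle_mid in the frame of bay between -0.042 and 0.042 m and y of bottle_mid in the frame of bay between -0.102 and 0.102 m and z of bottle_mid in the frame of bay below 0.042 m and angle between bottle_mid's own z axis and vertical below 0.12 rad); the robot touches nothing.
It fails at once if the case is forced: the robot presses or pulls on it, its lid or its paddle with more than 25 N (contact force between the arm and case above 25 N).
It fails at once if the case is forced: the fingers press or pull on it, its lid or its paddle with more than 25 N (contact force between the fingers and case above 25 N).
It fails at once if the jar is moved by more than 20 mm (distance of jar_mid from where it was at the start of the episode above 0.02 m).
It fails at once if the other bottle is moved by more than 20 mm (distance of spare_mid from where it was at the start of the episode above 0.02 m).
It fails at once if the mirror is moved by more than 20 mm (distance of mirror from where it was at the start of the episode above 0.02 m).
It also fails if it takes over 64 s, if anything falls off the work surface, if the arm or the gripper's body presses on something with over 40 N, if the wrist force passes 120 N, or if a joint passes its speed limit or range.

### The arm

A 7-joint arm with a two-finger parallel gripper is mounted at the origin on the work surface. World frame = base frame: x ahead of the robot, y to its left, z up, the work surface at z = 0. Lengths are in m, angles in rad, forces in N, time in s.
With the tool pointing down it reaches from about 0.35 to 0.9 m from the base axis. Payload 8.1 kg.
Tool frame: the origin (TCP) lies at the very end of the fingers, on their centre line; the grasp point (between the pads) lies grip_point_offset behind it (grip_point_offset is the distance from the TCP to the grasp point, in m); z points along the fingers, y is the direction in which the jaws open and shut (so a half turn about z gives the same grasp; the last joint's range is limited). The gripper opens to 92 mm and grips with 3 to 60 N. Pads are 19 mm wide; open, the fingers measure 130 mm over their backs; the gripper's body (75 mm by 190 mm) begins 47 mm behind the grasp point.
Start: joints at [1.244, 0.434, 0.025, 1.573, -0.012, 1.134, -0.075], TCP at [0.139, -0.609, 0.227] pointing down, gripper open.
Joint ranges: [-2.62, 2.62], [-0.44, 2.09], [-1.27, 1.32], [0.08, 2.57], [-1.32, 4.46], [0.12, 2], [-2.74, 2.74]. Speed limits (rad/s): [2.22, 2.22, 3.01, 3.01, 3.14, 3.14, 3.14].

### API

Orientations are given as a rotation vector (axis times angle).
In Python, from cell import * gives the robot as it stands.
- The arm moves only by the tool drive_tool, never from a script. Its argument "increments" is a list of rows, each an object of numbers: "grip": the gripper's target within -1 to 1 (shut at 1, half-way at 0, fully open at -1); "tx", "ty", "tz": the shift along the world's x, y, z normalised to -1 to 1, where 1 is 400 mm; "turn": the turn about the world's z normalised to -1 to 1, where 1 is 60 degrees. In form: [{"grip": .., "tx": .., "ty": .., "tz": .., "turn": ..}, ...]. A call has 1 to 20 rows; each row is the pose to reach, as a shift and turn from the pose measured when the call began; what a row does not reach only later rows make up. A row lasts 1/10 s, in which the tool goes at most 50 mm and 8.59 degrees, less where a joint would pass 70% of its speed; a pose out of reach is approached as far as the arm can. A call with a number of a shift or a turn outside -1 to 1 is refused whole. A call with a gripper value outside its range is refused whole. The fingers move at their own pace and stop on an object; "newtons" is the grip in N (left out, the last holds). Time passes only in rows, so rows that repeat a pose let the fingers close. It gives the time, the measured TCP pose, the force and the opening at its end, in the units of the state.
- observe(): the state, without advancing time (a new reading comes with each control period).
- get_image(name): name is "scene" or "top" or "wrist"; returns the picture (384x512x3 uint8, red, green, blue); there is no depth.
- camera_info(name): a dict with "fx", "fy", "cx", "cy" (pixels), "distortion" ([k1, k2, p1, p2, k3] as OpenCV has them; the pictures are not rectified), "eye" and "rotation" of the camera in the world; the wrist camera has in their place "hand_eye" (4x4, takes a point from camera to tool coordinates, whose origin is the TCP and whose axes are the flange's). Camera axes: x right, y down, z forward; pixel columns grow to the right and rows downward; lengths in m; the calibration is good to about 2 mm. A picture is of the moment at which its call begins: read the wrist's pose just before it. camera_info takes no time and is no camera call.
- sign_off(): hands the job in, once; it reports no verdict.
The state is a dict: "clock": time; "joints": joint angles; "dq": joint speeds; "joint_efforts": joint torques, N m; "position": TCP position; "ee_rot": TCP orientation; "force": force on the tool from outside, world axes, zero at the start; "ft_torque": the same for the moment, N m; "width": opening from 0.0 (shut) to 1.0 (fully open).
Only numpy, scipy, OpenCV 4.12 (cv2) and the standard library are available. Lean on these libraries where they do the work, as an engineer would, in place of code of your own. Each camera call takes 0.05 s, during which the arm holds its last target. There are 200 camera calls.

## Working session

There is one attempt and no reset: what is moved stays moved. The work goes in short steps, Python scripts to look and compute and a tool call to move; the robot and the scene stay as the last step left them, time stands still between calls to the robot, and variables do not carry over. Pictures are saved under pics/ and viewed, about 8 in all and at most 12, crops included, and the job is handed in when it is done.

Besides the shell and the picture viewer there is one more tool, called after "Request:" in YAML: its name, and indented under it one key for each argument. drive_tool: Moves the arm, as the interface text tells. Its arguments: {"type":"object","properties":{"increments":{"type":"array","items":{"type":"object","properties":{"grip":{"type":"number"},"tx":{"type":"number"},"ty":{"type":"number"},"tz":{"type":"number"},"turn":{"type":"number"}}}},"newtons":{"type":"number"}},"required":["increments"]}

```bash
mkdir -p pics; python3 - <<'E'
from cell import *
import cv2
s=observe();print(s)
for n in("scene","top"):
    cv2.imwrite(f"pics/{n}0.png",get_image(n)[:,:,::-1]);print(n,camera_info(n))
print(camera_info("wrist"))
import cell;print([k for k in dir(cell) if k[0]!='_'])
try: print(grip_point_offset)
except Exception as e: print(e)
E
```

```text
{'clock': 0.0, 'joints': array([ 1.24439392,  0.43521722,  0.02496503,  1.57411849, -0.01162219,
        1.13399047, -0.07509124]), 'dq': array([ 0.00063038,  0.00044285, -0.001975  ,  0.00103075, -0.00050698,
       -0.00022652,  0.00021286]), 'joint_efforts': array([-7.70079059e-04, -6.67854953e+01,  9.83990729e-01, -3.14466476e+01,
       -6.06498937e-02,  4.29469091e-02,  1.56962637e-04]), 'position': array([ 0.1385507 , -0.60891376,  0.22594018]), 'ee_rot': array([-3.12040423e+00, -3.50541497e-01,  4.65779633e-04]), 'force': array([-0.6461413 ,  0.14942275, -0.44838983]), 'ft_torque': array([ 0.00291723, -0.03543947,  0.01759641]), 'width': 1.0012214283246181}
scene {'fx': 356.58622833131136, 'fy': 356.58622833131136, 'cx': 252.06825245959004, 'cy': 187.5742715365432, 'distortion': array([-0.06639085,  0.        ,  0.        ,  0.        ,  0.        ]), 'eye': array([0.90802398, 0.26989926, 0.63028003]), 'rotation': array([-1.08845358, -2.58590935,  0.82051471])}
top {'fx': 486.81165114988886, 'fy': 486.81165114988886, 'cx': 259.3313510197208, 'cy': 193.1391103195019, 'distortion': array([0.03202471, 0.        , 0.        , 0.        , 0.        ]), 'eye': array([0.48166484, 0.01009307, 0.99512509]), 'rotation': array([-2.15330862,  2.09392489, -0.19054467])}
{'fx': 320.4555418556611, 'fy': 320.4555418556611, 'cx': 249.55617534223708, 'cy': 193.0811532681486, 'distortion': array([-0.0931236,  0.       ,  0.       ,  0.       ,  0.       ]), 'hand_eye': array([[ 5.77327609e-04, -9.62475027e-01, -2.71369654e-01,
         7.29031408e-02],
       [ 9.99999798e-01,  6.27512751e-04, -9.81607882e-05,
         3.58989421e-04],
       [ 2.64765226e-04, -2.71369543e-01,  9.62475195e-01,
        -1.57293000e-01],
       [ 0.00000000e+00,  0.00000000e+00,  0.00000000e+00,
         1.00000000e+00]])}
['PlanningError', 'camera_info', 'get_image', 'grip_point_offset', 'observe', 'sign_off']
0.0188
```

View pics/scene0.png

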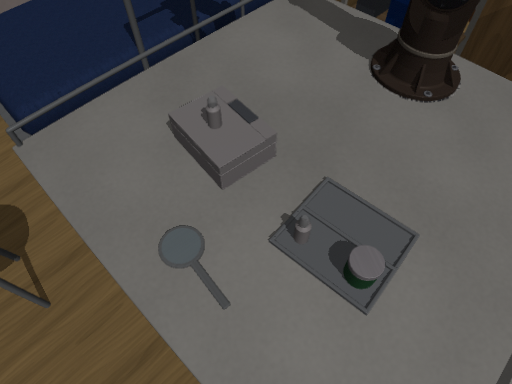

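View pics/top0.png

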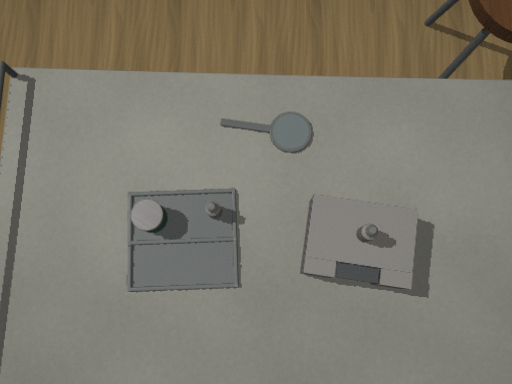

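The top view shows the mat at left, with bay centre about (183,265). The case is at right: lid corners about (315,196), (417,208), (412,288) and (305,274), dark paddle about (357,272), bottle about (368,233). The mirror is behind at (290,132).

```bash
cat > h.py <<'E'
from cell import *
import cv2, numpy as np
from scipy.spatial.transform import Rotation as R
def cam(n, s=None):
    c=camera_info(n)
    if n=="wrist":
        H=c["hand_eye"];Rt=R.from_rotvec(s["ee_rot"]).as_matrix()
        Rc=Rt@H[:3,:3];e=Rt@H[:3,3]+s["position"]
    else: Rc=R.from_rotvec(c["rotation"]).as_matrix();e=np.array(c["eye"])
    K=np.array([[c["fx"],0,c["cx"]],[0,c["fy"],c["cy"]],[0,0,1]])
    return K,np.array(c["distortion"]),Rc,e
def onplane(n,pts,z,s=None):
    K,D,Rc,e=cam(n,s)
    u=cv2.undistortPoints(np.array(pts,float).reshape(-1,1,2),K,D).reshape(-1,2)
    d=np.c_[u,np.ones(len(u))]@Rc.T
    return e+d*((z-e[2])/d[:,2])[:,None]
def proj(n,P,s=None):
    K,D,Rc,e=cam(n,s)
    return cv2.projectPoints((np.array(P,float).reshape(-1,3)-e)@Rc,np.zeros(3),np.zeros(3),K,D)[0].reshape(-1,2)
E
python3 - <<'E'
from h import *
np.set_printoptions(precision=4,suppress=True)
im=cv2.imread("pics/top0.png");g=cv2.cvtColor(im,6)
print(onplane("top",[[315,196],[417,208],[412,288],[305,274]],.078))
m=np.zeros_like(g);m[255:292,325:392]=(g[255:292,325:392]<75)
c=max(cv2.findContours(m,0,2)[0],key=cv2.contourArea);r=cv2.minAreaRect(c);b=cv2.boxPoints(r);print(r,b,onplane("top",b,.078))
print("matouter",onplane("top",[[129,191],[236,188],[238,287],[128,291]],.010))
print("bayin",onplane("top",[[133,244],[233,243],[234,284],[132,287]],.004))
big=cv2.resize(np.hstack([im[180:300,290:430]]),None,fx=5,fy=5,interpolation=2);cv2.imwrite("pics/c.png",cv2.convertScaleAbs(big,alpha=1.5))
E
```

```text
[[ 0.6486 -0.0905  0.078 ]
 [ 0.6309 -0.2838  0.078 ]
 [ 0.4815 -0.2698  0.078 ]
 [ 0.501  -0.0729  0.078 ]]
((378.4053039550781, 282.9491882324219), (21.145051956176758, 15.906846046447754), 54.782405853271484) [[365.8106 278.8984]
 [378.806  269.7252]
 [391.     287.    ]
 [378.0046 296.1732]] [[ 0.4954 -0.1854  0.078 ]
 [ 0.5129 -0.2096  0.078 ]
 [ 0.4821 -0.2314  0.078 ]
 [ 0.4648 -0.2072  0.078 ]]
matouter [[0.6608 0.2845 0.01  ]
 [0.6732 0.065  0.01  ]
 [0.4732 0.0536 0.01  ]
 [0.4598 0.2707 0.01  ]]
bayin [[0.553  0.2696 0.004 ]
 [0.5604 0.0672 0.004 ]
 [0.4788 0.062  0.004 ]
 [0.4676 0.265  0.004 ]]
```

View pics/c.png

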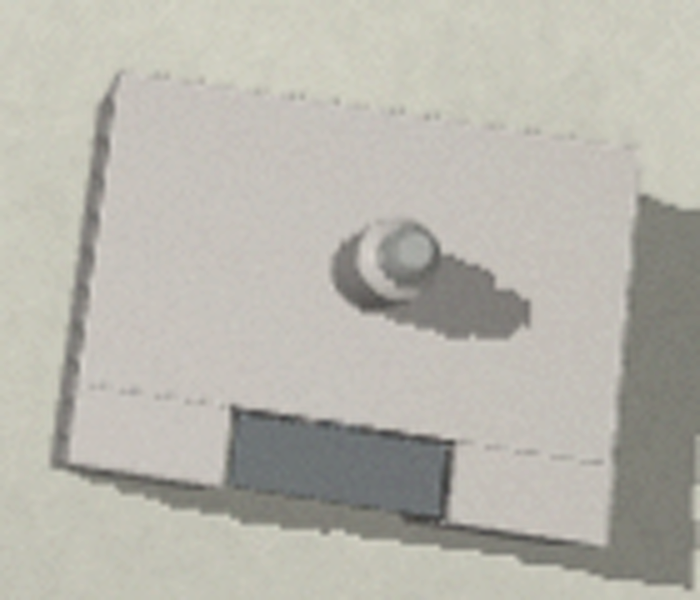

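```bash
python3 - <<'E'
from h import *
np.set_printoptions(precision=4,suppress=True)
f=lambda P:np.array(P)/5+[290,180]
print("lid",onplane("top",f([[120,72],[637,150],[608,545],[68,463]]),.078))
print("paddle",onplane("top",f([[232,408],[453,442],[445,520],[230,487]]),.078))
print("cap",onplane("top",f([[412,248]]),.153),"bodytop",onplane("top",f([[397,257]]),.126))
s=observe();print(R.from_rotvec(s["ee_rot"]).as_matrix())
E
```

```text
lid [[ 0.6517 -0.0885  0.078 ]
 [ 0.6271 -0.2844  0.078 ]
 [ 0.4797 -0.269   0.078 ]
 [ 0.5035 -0.0703  0.078 ]]
paddle [[ 0.5255 -0.1311  0.078 ]
 [ 0.5154 -0.213   0.078 ]
 [ 0.4869 -0.2095  0.078 ]
 [ 0.4965 -0.1303  0.078 ]]
cap [[ 0.5786 -0.1819  0.153 ]] bodytop [[ 0.5784 -0.1826  0.126 ]]
[[ 0.9751  0.2219 -0.0004]
 [ 0.2219 -0.9751  0.0013]
 [-0.0001 -0.0014 -1.    ]]
```

Request:
drive_tool:
  increments:
    - {"tx":1,"ty":1,"turn":-0.328,"grip":-1}
    - {"tx":1,"ty":1,"turn":-0.328,"grip":-1}
    - {"tx":1,"ty":1,"turn":-0.328,"grip":-1}
    - {"tx":1,"ty":1,"turn":-0.328,"grip":-1}
    - {"tx":1,"ty":1,"turn":-0.328,"grip":-1}
    - {"tx":1,"ty":1,"turn":-0.328,"grip":-1}
    - {"tx":1,"ty":1,"turn":-0.328,"grip":-1}
    - {"tx":1,"ty":1,"turn":-0.328,"grip":-1}
    - {"tx":1,"ty":1,"turn":-0.328,"grip":-1}
    - {"tx":1,"ty":1,"turn":-0.328,"grip":-1}
    - {"tx":1,"ty":1,"turn":-0.328,"grip":-1}
    - {"tx":1,"ty":1,"turn":-0.328,"grip":-1}
    - {"tx":1,"ty":1,"turn":-0.328,"grip":-1}
    - {"tx":1,"ty":1,"turn":-0.328,"grip":-1}

```text
invalid input
```

```bash
python3 - <<'E'
from h import *
np.set_printoptions(precision=4,suppress=True)
s=observe();im=get_image("wrist")[:,:,::-1];cv2.imwrite("pics/w1.png",im)
print(s["clock"],s["position"],s["force"],R.from_rotvec(s["ee_rot"]).as_matrix()[:,0])
print(proj("wrist",[[.5785,-.182,.153],[.5785,-.182,.126],[.5785,-.182,.078]],s))
import pickle;pickle.dump(s,open("s1.pkl","wb"))
E
```

```text
0.1 [ 0.1386 -0.609   0.226 ] [-0.2966 -1.3064 -0.3434] [ 0.9751  0.2219 -0.0001]
[[2562.7736 3798.458 ]
 [1138.341  1598.9808]
 [ 345.6711  349.0878]]
```

View pics/w1.png

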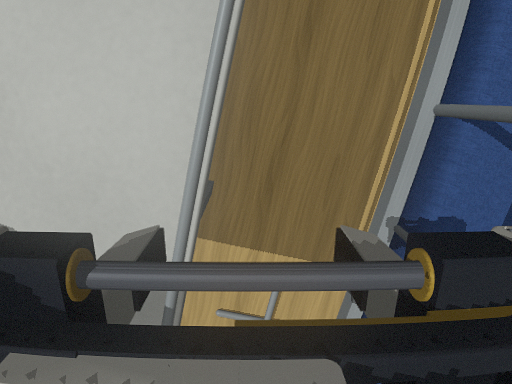

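The move was refused, so the arm is still at the start. The picture shows only the fingers, about (130,265) and (370,265), and the cart edge. I'll send every field this time.

Request:
drive_tool:
  increments:
    - {"grip":-1,"tx":1,"ty":1,"tz":0,"turn":-0.328}
    - {"grip":-1,"tx":1,"ty":1,"tz":0,"turn":-0.328}
    - {"grip":-1,"tx":1,"ty":1,"tz":0,"turn":-0.328}
    - {"grip":-1,"tx":1,"ty":1,"tz":0,"turn":-0.328}
    - {"grip":-1,"tx":1,"ty":1,"tz":0,"turn":-0.328}
    - {"grip":-1,"tx":1,"ty":1,"tz":0,"turn":-0.328}
    - {"grip":-1,"tx":1,"ty":1,"tz":0,"turn":-0.328}
    - {"grip":-1,"tx":1,"ty":1,"tz":0,"turn":-0.328}
    - {"grip":-1,"tx":1,"ty":1,"tz":0,"turn":-0.328}
    - {"grip":-1,"tx":1,"ty":1,"tz":0,"turn":-0.328}
    - {"grip":-1,"tx":1,"ty":1,"tz":0,"turn":-0.328}
    - {"grip":-1,"tx":1,"ty":1,"tz":0,"turn":-0.328}
    - {"grip":-1,"tx":1,"ty":1,"tz":0,"turn":-0.328}
    - {"grip":-1,"tx":1,"ty":1,"tz":0,"turn":-0.328}
  newtons: 10

```text
clock: 1.55
position: [0.5378, -0.2099, 0.2257]
ee_rot: [-3.135, 0.188, 0.002]
force: [-0.6, -1.0, 0.5]
width: 0.999
```

```bash
python3 - <<'E'
from h import *
np.set_printoptions(precision=4,suppress=True)
s=observe();im=get_image("wrist")[:,:,::-1];cv2.imwrite("pics/w2.png",im)
print(s["clock"],s["position"],s["force"],R.from_rotvec(s["ee_rot"]).as_matrix()[:,0])
print(proj("wrist",[[.5785,-.182,.153],[.5785,-.182,.126],[.5785,-.182,.078]],s))
import pickle;pickle.dump(s,open("s2.pkl","wb"))
E
```

```text
1.55 [ 0.5378 -0.2099  0.2257] [-0.6403 -1.0176  0.4948] [ 0.9928 -0.1197 -0.0013]
[[204.1674 154.5011]
 [208.7775 149.252 ]
 [215.0277 142.1486]]
```

View pics/w2.png

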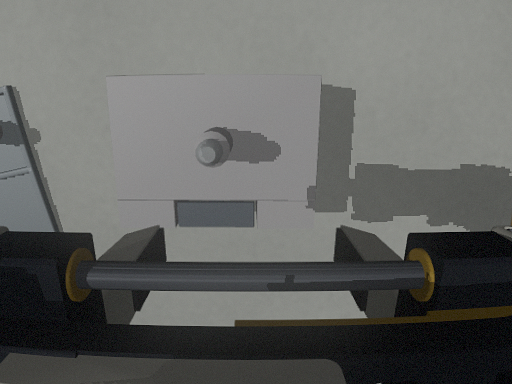

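The wrist view shows the bottle cap at (209,152), within about 4 mm of the estimate, and the paddle front edge at row 227 from column 177 to 254. Next I grasp the bottle.

Request:
drive_tool:
  increments:
    - {"grip":-1,"tx":0.103,"ty":0.065,"tz":0,"turn":0}
    - {"grip":-1,"tx":0.103,"ty":0.065,"tz":0,"turn":0}
    - {"grip":-1,"tx":0.103,"ty":0.065,"tz":-0.1,"turn":0}
    - {"grip":-1,"tx":0.103,"ty":0.065,"tz":-0.2,"turn":0}
    - {"grip":-1,"tx":0.103,"ty":0.065,"tz":-0.3,"turn":0}
    - {"grip":-1,"tx":0.103,"ty":0.065,"tz":-0.34,"turn":0}
    - {"grip":-1,"tx":0.103,"ty":0.065,"tz":-0.34,"turn":0}
    - {"grip":1,"tx":0.103,"ty":0.065,"tz":-0.34,"turn":0}
    - {"grip":1,"tx":0.103,"ty":0.065,"tz":-0.34,"turn":0}
    - {"grip":1,"tx":0.103,"ty":0.065,"tz":-0.34,"turn":0}
    - {"grip":1,"tx":0.103,"ty":0.065,"tz":-0.34,"turn":0}
    - {"grip":1,"tx":0.103,"ty":0.065,"tz":-0.34,"turn":0}
    - {"grip":1,"tx":0.103,"ty":0.065,"tz":-0.34,"turn":0}
    - {"grip":1,"tx":0.103,"ty":0.065,"tz":-0.34,"turn":0}
    - {"grip":1,"tx":0.103,"ty":0.065,"tz":-0.34,"turn":0}
  newtons: 8

```text
clock: 3.1
position: [0.5786, -0.1846, 0.0898]
ee_rot: [-3.135, 0.191, 0.002]
force: [1.2, 0.2, 0.1]
width: 0.351
```

```bash
python3 - <<'E'
from h import *
import pickle
np.set_printoptions(precision=4,suppress=True)
s=pickle.load(open("s2.pkl","rb"))
print(onplane("wrist",[[175,200],[256,201],[254,227],[177,226.5]],.078,s))
o=observe();print(o["clock"],o["position"],o["force"],o["width"]*92)
E
```

```text
[[ 0.5264 -0.1336  0.078 ]
 [ 0.5158 -0.214   0.078 ]
 [ 0.4884 -0.2088  0.078 ]
 [ 0.4982 -0.1304  0.078 ]]
3.1 [ 0.5786 -0.1846  0.0898] [1.1803 0.1923 0.1089] 32.32826490381965
```

Request:
drive_tool:
  increments:
    - {"grip":1,"tx":0,"ty":0,"tz":0.08,"turn":0}
    - {"grip":1,"tx":0,"ty":0,"tz":0.16,"turn":0}
    - {"grip":1,"tx":0,"ty":0,"tz":0.22,"turn":0}
    - {"grip":1,"tx":-0.02,"ty":0.08,"tz":0.22,"turn":0.03}
    - {"grip":1,"tx":-0.04,"ty":0.18,"tz":0.22,"turn":0.06}
    - {"grip":1,"tx":-0.06,"ty":0.28,"tz":0.22,"turn":0.1}
    - {"grip":1,"tx":-0.08,"ty":0.38,"tz":0.22,"turn":0.14}
    - {"grip":1,"tx":-0.1,"ty":0.48,"tz":0.22,"turn":0.172}
    - {"grip":1,"tx":-0.12,"ty":0.58,"tz":0.22,"turn":0.172}
    - {"grip":1,"tx":-0.14,"ty":0.68,"tz":0.22,"turn":0.172}
    - {"grip":1,"tx":-0.15,"ty":0.77,"tz":0.22,"turn":0.172}
    - {"grip":1,"tx":-0.159,"ty":0.84,"tz":0.22,"turn":0.172}
    - {"grip":1,"tx":-0.159,"ty":0.877,"tz":0.22,"turn":0.172}
    - {"grip":1,"tx":-0.159,"ty":0.877,"tz":0.22,"turn":0.172}
    - {"grip":1,"tx":-0.159,"ty":0.877,"tz":0.22,"turn":0.172}

```text
clock: 4.6
position: [0.5153, 0.1648, 0.1777]
ee_rot: [3.14, 0.09, -0.002]
force: [0.4, -0.9, -0.0]
width: 0.319
```

```bash
python3 - <<'E'
from h import *
s=observe();print(s)
im=get_image("scene")[:,:,::-1];w=get_image("wrist")[:,:,::-1]
cv2.imwrite("pics/p3.png",cv2.resize(np.vstack([im[60:330],w[:]]),(512,654))[:600])
print(proj("wrist",[[.515,.166,.004]],s))
E
```

```text
{'clock': 4.6, 'joints': array([-0.19818563,  0.36768153, -0.27623844,  1.82276812,  0.11934395,
        0.96892434, -2.03791955]), 'dq': array([ 0.02197962, -0.0038282 ,  0.01269879,  0.00687084,  0.00153437,
       -0.00086044, -0.00029084]), 'joint_efforts': array([ -1.8995811 , -57.8653264 ,  -3.96188691, -28.87695551,
        -0.16429223,  -0.15695538,  -0.07915732]), 'position': array([0.51533281, 0.16475531, 0.1776607 ]), 'ee_rot': array([ 3.13950566e+00,  9.04902456e-02, -2.30306319e-03]), 'force': array([ 0.39769676, -0.85297078, -0.03131087]), 'ft_torque': array([-0.04556185, -0.00536416,  0.02163626]), 'width': 0.3188741862156862}
[[247.91636016 174.52654221]]
```

View pics/p3.png

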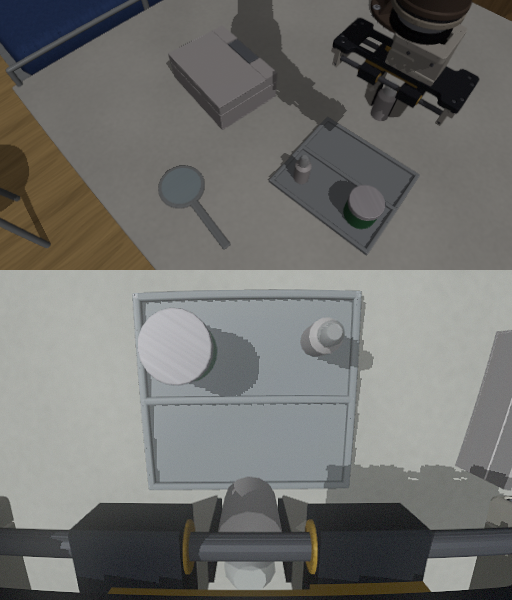

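The bottle is held upright (29 mm opening). The projected bay centre (248,174) matches the centre of the empty bay in the wrist picture, so I lower it.

Request:
drive_tool:
  increments:
    - {"grip":1,"tx":0,"ty":0,"tz":-0.1,"turn":0}
    - {"grip":1,"tx":0,"ty":0,"tz":-0.2,"turn":0}
    - {"grip":1,"tx":0,"ty":0,"tz":-0.3,"turn":0}
    - {"grip":1,"tx":0,"ty":0,"tz":-0.36,"turn":0}
    - {"grip":1,"tx":0,"ty":0,"tz":-0.385,"turn":0}
    - {"grip":1,"tx":0,"ty":0,"tz":-0.395,"turn":0}
    - {"grip":1,"tx":0,"ty":0,"tz":-0.402,"turn":0}
    - {"grip":1,"tx":0,"ty":0,"tz":-0.403,"turn":0}
    - {"grip":1,"tx":0,"ty":0,"tz":-0.403,"turn":0}

```text
clock: 5.6
position: [0.5166, 0.1633, 0.0178]
ee_rot: [3.14, 0.086, 0.001]
force: [-1.2, -2.1, 3.5]
width: 0.323
```

Request:
drive_tool:
  increments:
    - {"grip":0,"tx":0,"ty":0,"tz":0,"turn":0}
    - {"grip":0,"tx":0,"ty":0,"tz":0,"turn":0}
    - {"grip":0,"tx":0,"ty":0,"tz":0,"turn":0}
    - {"grip":-0.6,"tx":0,"ty":0,"tz":0,"turn":0}
    - {"grip":-0.6,"tx":0,"ty":0,"tz":0,"turn":0}
    - {"grip":-0.6,"tx":0,"ty":0,"tz":0,"turn":0}
    - {"grip":-0.6,"tx":0,"ty":0,"tz":0,"turn":0}
    - {"grip":-0.6,"tx":0,"ty":0,"tz":0.05,"turn":0}
    - {"grip":-0.6,"tx":0,"ty":0,"tz":0.12,"turn":0}
    - {"grip":-0.6,"tx":0,"ty":0,"tz":0.22,"turn":0}
    - {"grip":-0.6,"tx":0,"ty":0,"tz":0.32,"turn":0}
    - {"grip":-0.6,"tx":0,"ty":0,"tz":0.42,"turn":0}
    - {"grip":-0.6,"tx":0,"ty":0,"tz":0.42,"turn":0}

```text
clock: 6.9
position: [0.5194, 0.1647, 0.1912]
ee_rot: [-3.138, -0.086, -0.014]
force: [0.8, 0.4, 0.3]
width: 0.798
```

```bash
python3 - <<'E'
from h import *
s=observe();print(s["clock"],s["position"],s["joints"])
im=get_image("scene")[:,:,::-1];w=get_image("wrist")[:,:,::-1]
cv2.imwrite("pics/p4.png",np.hstack([im[60:330,150:],w[100:370,60:480]]))
E
```

```text
6.9 [0.51939307 0.16474804 0.1912222 ] [-0.19074501  0.35368583 -0.28201972  1.80630802  0.11792449  0.98840718
 -2.03656145]
```

View pics/p4.png

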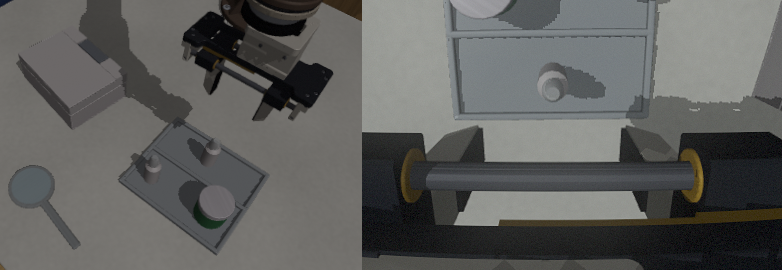

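The bottle stands upright in the front bay, about (210,150) in the scene crop, and the jar, spare bottle and mirror are unmoved. Next I go in front of the paddle with the fingers shut.

Request:
drive_tool:
  increments:
    - {"grip":-0.5,"tx":-0.05,"ty":-0.1,"tz":0.05,"turn":-0.05}
    - {"grip":0,"tx":-0.08,"ty":-0.2,"tz":0.05,"turn":-0.1}
    - {"grip":1,"tx":-0.1,"ty":-0.3,"tz":0.05,"turn":-0.167}
    - {"grip":1,"tx":-0.13,"ty":-0.4,"tz":0.05,"turn":-0.167}
    - {"grip":1,"tx":-0.16,"ty":-0.5,"tz":0.05,"turn":-0.167}
    - {"grip":1,"tx":-0.18,"ty":-0.6,"tz":0.05,"turn":-0.167}
    - {"grip":1,"tx":-0.198,"ty":-0.7,"tz":0,"turn":-0.167}
    - {"grip":1,"tx":-0.198,"ty":-0.78,"tz":-0.05,"turn":-0.167}
    - {"grip":1,"tx":-0.198,"ty":-0.82,"tz":-0.12,"turn":-0.167}
    - {"grip":1,"tx":-0.198,"ty":-0.82,"tz":-0.2,"turn":-0.167}
    - {"grip":1,"tx":-0.198,"ty":-0.82,"tz":-0.28,"turn":-0.167}
    - {"grip":1,"tx":-0.198,"ty":-0.82,"tz":-0.35,"turn":-0.167}
    - {"grip":1,"tx":-0.198,"ty":-0.82,"tz":-0.365,"turn":-0.167}
    - {"grip":1,"tx":-0.198,"ty":-0.82,"tz":-0.365,"turn":-0.167}
    - {"grip":1,"tx":-0.198,"ty":-0.82,"tz":-0.365,"turn":-0.167}

```text
clock: 8.5
position: [0.4381, -0.1646, 0.0411]
ee_rot: [3.135, -0.189, 0.004]
force: [0.1, -1.4, -0.0]
width: 0.006
```

```bash
python3 - <<'E'
from h import *
s=observe();print(s["clock"],s["position"],s["joints"],s["force"],R.from_rotvec(s["ee_rot"]).as_matrix()[:,0])
im=get_image("scene")[:,:,::-1];w=get_image("wrist")[:,:,::-1]
a=cv2.resize(im[70:220,120:320],None,fx=2,fy=2)
cv2.imwrite("pics/p5.png",np.hstack([a,w[40:340,60:460]]))
E
```

```text
8.5 [ 0.43806519 -0.1645742   0.04110971] [ 0.30239328  0.44609485 -0.07409519  2.14060314  0.06113869  0.55394733
 -1.50747487] [ 0.13612226 -1.42109298 -0.02961406] [ 0.99277093 -0.11999165  0.00280838]
```

View pics/p5.png

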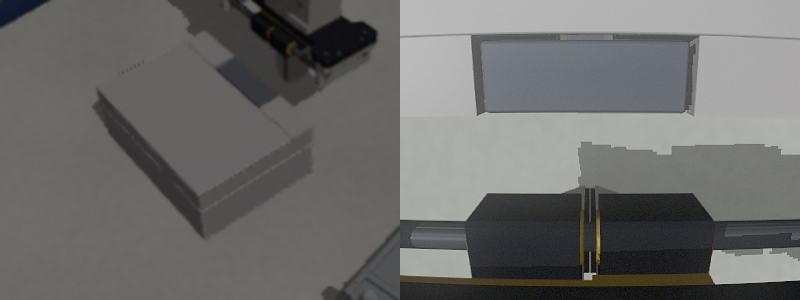

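Request:
drive_tool:
  increments:
    - {"grip":1,"tx":0.03,"ty":-0.004,"tz":0,"turn":0}
    - {"grip":1,"tx":0.06,"ty":-0.007,"tz":0,"turn":0}
    - {"grip":1,"tx":0.08,"ty":-0.01,"tz":0,"turn":0}
    - {"grip":1,"tx":0.09,"ty":-0.011,"tz":0,"turn":0}
    - {"grip":1,"tx":0.093,"ty":-0.011,"tz":0,"turn":0}
    - {"grip":1,"tx":0.096,"ty":-0.012,"tz":0,"turn":0}
    - {"grip":1,"tx":0.099,"ty":-0.012,"tz":0,"turn":0}
    - {"grip":1,"tx":0.099,"ty":-0.012,"tz":0,"turn":0}

```text
clock: 9.4
position: [0.4781, -0.1695, 0.0416]
ee_rot: [3.135, -0.189, 0.007]
force: [0.5, 0.1, -0.3]
width: 0.009
```

Request:
drive_tool:
  increments:
    - {"grip":1,"tx":0.003,"ty":0,"tz":0,"turn":0}
    - {"grip":1,"tx":0.006,"ty":-0.001,"tz":0,"turn":0}
    - {"grip":1,"tx":0.009,"ty":-0.001,"tz":0,"turn":0}
    - {"grip":1,"tx":0.011,"ty":-0.001,"tz":0,"turn":0}
    - {"grip":1,"tx":0.011,"ty":-0.001,"tz":0,"turn":0}

```text
clock: 9.9
position: [0.4819, -0.17, 0.0415]
ee_rot: [3.135, -0.189, 0.005]
force: [-2.9, -0.1, 1.3]
width: 0.004
```

Request:
drive_tool:
  increments:
    - {"grip":1,"tx":0.003,"ty":0,"tz":0,"turn":0}
    - {"grip":1,"tx":0.006,"ty":-0.001,"tz":0,"turn":0}
    - {"grip":1,"tx":0.006,"ty":-0.001,"tz":0,"turn":0}

```text
clock: 10.2
position: [0.4819, -0.17, 0.0411]
ee_rot: [3.135, -0.19, -0.002]
force: [-8.6, 1.4, 6.5]
width: 0.007
```

Request:
drive_tool:
  increments:
    - {"grip":1,"tx":0.007,"ty":-0.001,"tz":0.004,"turn":0}
    - {"grip":1,"tx":0.008,"ty":-0.001,"tz":0.008,"turn":0}
    - {"grip":1,"tx":0.008,"ty":-0.001,"tz":0.012,"turn":0}
    - {"grip":1,"tx":0.009,"ty":-0.001,"tz":0.016,"turn":0}
    - {"grip":1,"tx":0.01,"ty":-0.001,"tz":0.02,"turn":0}

```text
clock: 10.7
position: [0.4829, -0.1701, 0.048]
ee_rot: [-3.136, 0.19, 0.011]
force: [-6.4, 0.3, -1.9]
width: 0.008
```

Request:
drive_tool:
  increments:
    - {"grip":1,"tx":0.008,"ty":-0.001,"tz":0.006,"turn":0}
    - {"grip":1,"tx":0.01,"ty":-0.001,"tz":0.011,"turn":0}
    - {"grip":1,"tx":0.012,"ty":-0.001,"tz":0.016,"turn":0}
    - {"grip":1,"tx":0.013,"ty":-0.001,"tz":0.02,"turn":0}
    - {"grip":1,"tx":0.013,"ty":-0.001,"tz":0.02,"turn":0}

```text
clock: 11.2
position: [0.4847, -0.1702, 0.0551]
ee_rot: [-3.135, 0.191, 0.021]
force: [-9.5, -0.2, 0.2]
width: 0.006
```

```bash
python3 - <<'E'
from h import *
s=observe();print(s["clock"],s["position"],s["force"])
im=get_image("scene")[:,:,::-1];w=get_image("wrist")[:,:,::-1]
a=cv2.resize(im[70:220,120:320],None,fx=2,fy=2)
cv2.imwrite("pics/p6.png",np.hstack([a,w[40:340,60:460]]))
E
```

```text
11.2 [ 0.48465663 -0.17023976  0.05508829] [-9.48435194 -0.16977456  0.22667766]
```

View pics/p6.png

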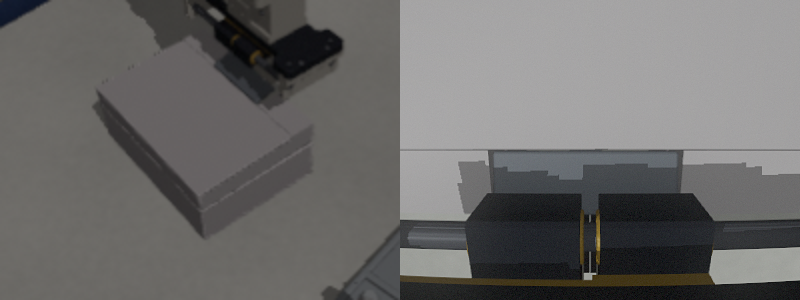

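Request:
drive_tool:
  increments:
    - {"grip":1,"tx":0.008,"ty":-0.001,"tz":0.006,"turn":0}
    - {"grip":1,"tx":0.01,"ty":-0.001,"tz":0.012,"turn":0}
    - {"grip":1,"tx":0.012,"ty":-0.001,"tz":0.018,"turn":0}
    - {"grip":1,"tx":0.013,"ty":-0.001,"tz":0.024,"turn":0}
    - {"grip":1,"tx":0.014,"ty":-0.002,"tz":0.03,"turn":0}

```text
clock: 11.8
position: [0.4872, -0.1707, 0.0661]
ee_rot: [-3.134, 0.192, 0.03]
force: [-8.7, 1.2, 1.3]
width: 0.005
```

Request:
drive_tool:
  increments:
    - {"grip":1,"tx":0.008,"ty":-0.001,"tz":0.006,"turn":0}
    - {"grip":1,"tx":0.01,"ty":-0.001,"tz":0.014,"turn":0}
    - {"grip":1,"tx":0.012,"ty":-0.001,"tz":0.022,"turn":0}
    - {"grip":1,"tx":0.014,"ty":-0.002,"tz":0.03,"turn":0}
    - {"grip":1,"tx":0.016,"ty":-0.002,"tz":0.035,"turn":0}

```text
clock: 12.3
position: [0.4921, -0.1712, 0.0798]
ee_rot: [-3.134, 0.192, 0.034]
force: [-6.1, 0.6, 1.2]
width: 0.005
```

```bash
python3 - <<'E'
from h import *
s=observe();print(s["clock"],s["position"],s["force"])
im=get_image("scene")[:,:,::-1];w=get_image("wrist")[:,:,::-1]
a=cv2.resize(im[70:220,120:320],None,fx=2,fy=2)
cv2.imwrite("pics/p7.png",np.hstack([a,w[40:340,60:460]]))
E
```

```text
12.3 [ 0.49209104 -0.1711749   0.07980325] [-6.08508994  0.61851235  1.16462592]
```

View pics/p7.png

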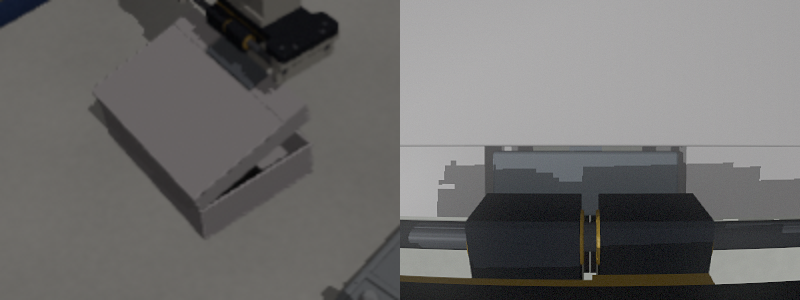

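The lid is unlatched and rising; the scene view shows a clear gap at the front. I follow the arc.

Request:
drive_tool:
  increments:
    - {"grip":1,"tx":0.015,"ty":-0.002,"tz":0.017,"turn":0}
    - {"grip":1,"tx":0.023,"ty":-0.003,"tz":0.034,"turn":0}
    - {"grip":1,"tx":0.0325,"ty":-0.004,"tz":0.05,"turn":0}
    - {"grip":1,"tx":0.0425,"ty":-0.005,"tz":0.066,"turn":0}
    - {"grip":1,"tx":0.053,"ty":-0.006,"tz":0.0815,"turn":0}
    - {"grip":1,"tx":0.065,"ty":-0.008,"tz":0.096,"turn":0}
    - {"grip":1,"tx":0.077,"ty":-0.009,"tz":0.11,"turn":0}
    - {"grip":1,"tx":0.09,"ty":-0.011,"tz":0.124,"turn":0}
    - {"grip":1,"tx":0.103,"ty":-0.012,"tz":0.137,"turn":0}
    - {"grip":1,"tx":0.1175,"ty":-0.014,"tz":0.149,"turn":0}
    - {"grip":1,"tx":0.132,"ty":-0.016,"tz":0.16,"turn":0}

```text
clock: 13.5
position: [0.5455, -0.1777, 0.1443]
ee_rot: [-3.134, 0.192, 0.033]
force: [-1.8, -0.3, 1.5]
width: 0.005
```

Request:
drive_tool:
  increments:
    - {"grip":1,"tx":0.022,"ty":-0.003,"tz":0.014,"turn":0}
    - {"grip":1,"tx":0.042,"ty":-0.005,"tz":0.026,"turn":0}
    - {"grip":1,"tx":0.062,"ty":-0.007,"tz":0.036,"turn":0}
    - {"grip":1,"tx":0.082,"ty":-0.01,"tz":0.045,"turn":0}
    - {"grip":1,"tx":0.102,"ty":-0.012,"tz":0.053,"turn":0}
    - {"grip":1,"tx":0.122,"ty":-0.015,"tz":0.06,"turn":0}
    - {"grip":1,"tx":0.142,"ty":-0.017,"tz":0.066,"turn":0}
    - {"grip":1,"tx":0.162,"ty":-0.019,"tz":0.072,"turn":0}
    - {"grip":1,"tx":0.182,"ty":-0.022,"tz":0.076,"turn":0}
    - {"grip":1,"tx":0.2,"ty":-0.024,"tz":0.078,"turn":0}
    - {"grip":1,"tx":0.212,"ty":-0.026,"tz":0.078,"turn":0}
    - {"grip":1,"tx":0.222,"ty":-0.027,"tz":0.078,"turn":0}
    - {"grip":1,"tx":0.232,"ty":-0.028,"tz":0.078,"turn":0}
    - {"grip":1,"tx":0.24,"ty":-0.029,"tz":0.078,"turn":0}
    - {"grip":1,"tx":0.248,"ty":-0.03,"tz":0.078,"turn":0}
    - {"grip":1,"tx":0.248,"ty":-0.03,"tz":0.078,"turn":0}

```text
clock: 15.1
position: [0.645, -0.1897, 0.1754]
ee_rot: [-3.134, 0.192, 0.033]
force: [0.1, 0.3, 0.1]
width: 0.006
```

Request:
drive_tool:
  increments:
    - {"grip":1,"tx":-0.06,"ty":0.007,"tz":0,"turn":0}
    - {"grip":1,"tx":-0.16,"ty":0.02,"tz":0.05,"turn":0}
    - {"grip":1,"tx":-0.28,"ty":0.034,"tz":0.1,"turn":0}
    - {"grip":1,"tx":-0.4,"ty":0.048,"tz":0.15,"turn":0}
    - {"grip":1,"tx":-0.45,"ty":0.05,"tz":0.2,"turn":0}
    - {"grip":1,"tx":-0.45,"ty":0.05,"tz":0.2,"turn":0}
    - {"grip":1,"tx":-0.45,"ty":0.05,"tz":0.2,"turn":0}
    - {"grip":1,"tx":-0.45,"ty":0.05,"tz":0.2,"turn":0}

```text
clock: 15.9
position: [0.4655, -0.1695, 0.2549]
ee_rot: [-3.134, 0.191, 0.034]
force: [-0.9, 0.9, -0.7]
width: 0.007
```

```bash
python3 - <<'E'
from h import *
s=observe();print(s["clock"],s["position"],s["force"])
a=get_image("scene");w=get_image("top")
cv2.imwrite("pics/p8.png",np.hstack([a[60:330,60:440],w[100:370,110:490]])[:,:,::-1])
E
```

```text
15.9 [ 0.46552924 -0.16949574  0.25487882] [-0.88291741  0.92566503 -0.70482716]
```

View pics/p8.png

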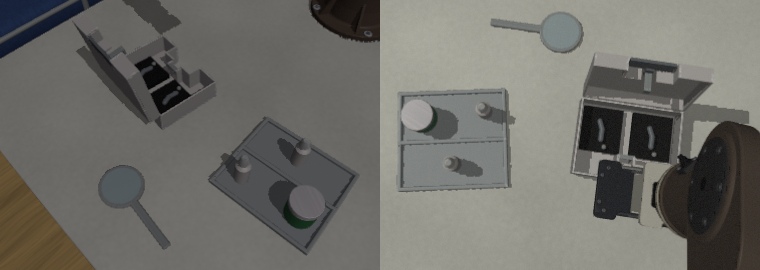

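The lid is open and leaning back, the bottle is upright in the front bay, and the other things are in place. I check that nothing is still moving, then hand in.

```bash
python3 - <<'E'
from h import *
a=get_image("scene")
for _ in range(6): b=get_image("scene")
d=cv2.absdiff(a,b).max(2);print((d>30).sum(),observe()["clock"],observe()["force"])
if (d>30).sum()<30: print(sign_off())
E
```

```text
12 16.35 [-0.61736516  0.11088228  0.77690401]
the job is handed in; nothing more can be done
None
```

The job is done and handed in at about 16 s. The bottle stands upright in the mat's front bay, and the lid is open, leaning back past upright.

- **Bottle:** I gripped it on the lid, set it down near the bay centre, and let go before touching the case.
- **Lid:** The fingers can only point straight down, so I could not hook them under the paddle as you described. Instead I pressed the closed fingers against the paddle's front edge and lifted. That tripped the latch, and I followed the lid round until it fell back to its stop. The highest force I read on the case was about 11 N, against the limit of 25 N, though I only had readings at the end of each move.
- **Last checks:** The final pictures show the jar, other bottle and mirror where they were, and the arm clear of everything. Two scene pictures 0.3 s apart showed no visible motion. I did not measure the lid angle; "past upright" is judged from the pictures.
- **Disagreements:** One early move was refused as invalid and the arm did not move. The wrist camera and the first estimate of the bottle differed by about 4 mm, which was within what the grip could take.

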